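Push the loaded lamp-head tray home in the locating stop

TASK

Slide the loaded grey tray of lamp heads along the bench into the corner of the aluminium L-shaped stop, so that its long side lies flush against the long rail and its end is fully home against the short end stop. Only push it, with the fingers against the outside of its walls: do not grip, lift or tip the tray or reach into it, do not touch the lamp heads standing in it, and leave everything else on the bench where it is.

Things in the scene. Friction and masses are not known exactly. Their poses are not given: they have to be found in the camera images.
- tray: The loose grey plastic parts tray to be pushed: open box 90 mm along its x, 130 mm along its y, 25 mm high, walls and floor 4 mm, 2 x 3 cells (39 x 38 mm), four of them holding lamp heads; about 0.45 kg loaded. A few newtons slide it flat on the bench. Origin: centre of its underside, z up. Starts with its axes within 20 degrees of the stop's, clear of the stop.
- stop: Aluminium L-shaped stop fixed to the bench: two bars 20 mm wide and high. Origin: the L's inner corner at bench height. The long rail's inner face is the plane x = 0 of this frame, facing the robot (-x), from y = +20 to -280 mm. The short end stop's inner face is the plane y = 0, facing right (-y), from x = 0 to -110 mm. The tray starts at negative x and y.
- home (a point): Point at bench height, 45 mm (x) and 65 mm (y) from the stop's two inner faces: where the tray's origin lies once it is fully home, its 130 mm side on the long rail, its 90 mm end on the end stop, its axes parallel to the stop's.
- head0: Black lamp head with bare metal top standing loose in a cell of the tray: 34 mm in diameter, 48 mm tall, 50 g, standing on the tray's floor (4 mm above the bench), in the far right (+x, -y) cell, at about x = 21.5, y = -42 mm of the tray, with some 2 mm of play. Origin: centre of its underside. Not to be touched.
- head1: Black lamp head with bare metal top standing loose in a cell of the tray: 34 mm in diameter, 48 mm tall, 50 g, standing on the tray's floor (4 mm above the bench), in the near middle cell, at about x = -21.5, y = 0 mm of the tray, with some 2 mm of play. Origin: centre of its underside. Not to be touched.
- head2: Black lamp head with bare metal top standing loose in a cell of the tray: 34 mm in diameter, 48 mm tall, 50 g, standing on the tray's floor (4 mm above the bench), in the far left (+x, +y) cell, at about x = 21.5, y = 42 mm of the tray, with some 2 mm of play. Origin: centre of its underside. Not to be touched.
- head3: Black lamp head with bare metal top standing loose in a cell of the tray: 34 mm in diameter, 48 mm tall, 50 g, standing on the tray's floor (4 mm above the bench), in the near left (-x, +y) cell, at about x = -21.5, y = 42 mm of the tray, with some 2 mm of play. Origin: centre of its underside. Not to be touched.
- housing0: Bystander: tall black torch housing standing on the left, between the stop and the brush, 37 mm in diameter, 95 mm tall. Origin: centre of its underside.
- housing1: Bystander: tall black torch housing standing to the left of (beyond) the stop's short end stop, 37 mm in diameter, 95 mm tall. Origin: centre of its underside.
- housing2: Bystander: tall black torch housing standing on the right of the bench, 37 mm in diameter, 95 mm tall. Origin: centre of its underside.
- paste: Bystander: white screw-top tub of paste, 90 mm in diameter, 110 mm tall, on the right of the bench. Origin: centre of its underside.
- brush: Bystander: small brush lying on the left of the bench, 170 mm long along its x. Origin: on the bench under its middle.
- bezel0: Bystander: small metal bezel ring lying flat near the robot's end of the short end stop, on its left, 38 mm in diameter, 14 mm high. Origin: centre of its underside.
- bezel1: Bystander: small metal bezel ring lying flat on the right, close to the robot, 38 mm in diameter, 14 mm high. Origin: centre of its underside.
Things that resemble listed ones, but are neither listed nor needed, are in the scene too. Of the things shaped like the tray, the grey one is meant.

How it is judged:
By the outcome, as a careful person would: the job done as asked, in the order asked, and still so for the second after the job is handed in, with the robot touching nothing.
It also fails if it takes over 61 s, if anything falls off the work surface, if the arm or the gripper's body presses on something with over 40 N, if the wrist force passes 120 N, or if a joint passes its speed limit or range.

ROBOT

A 6-joint arm with a two-finger parallel gripper is mounted at the origin on the work surface. World frame = base frame: x ahead of the robot, y to its left, z up, the work surface at z = 0. Lengths are in m, angles in rad, forces in N, time in s.
With the tool pointing down it reaches from about 0.325 to 0.9 m from the base axis. Payload 6.1 kg.
Tool frame: the origin (TCP) lies at the very end of the fingers, on their centre line; the grasp point (between the pads) lies 19 mm behind it (ctrl.grip_depth is the z of the grasp point in the tool frame, in m); z points along the fingers, y is the line along which they close (so a half turn about z gives the same grasp; the last joint's range is limited). The gripper opens to 85 mm and grips with 20 to 120 N. Pads are 22 mm wide; open, the fingers measure 114 mm over their backs; the gripper's body (76 mm by 85 mm) begins 54 mm behind the grasp point. The pads swing forward as they close: fully open they stand 13 mm farther back than shut.
Start: joints at [1.009, 0.22, 1.526, -0, 1.395, -0.126], TCP at [0.264, 0.567, 0.231] pointing down, gripper open.
Joint ranges: [-2.98, 2.98], [-0.91, 2.08], [0.09, 2.57], [-1.24, 4.39], [0.2, 2.65], [-2.68, 2.68]. Speed limits (rad/s): [2.57, 2.57, 3.01, 3.14, 3.14, 3.14].

INTERFACE

Orientations are given as a unit quaternion [x, y, z, w].
In Python, from workcell import ctrl, imaging gives the robot as it stands. The module is installed in compiled form; this text tells all that it offers.
- The arm moves only by the tool move_arm, never from a script. Its argument "steps" is a list of rows, each an object of numbers: "wx", "wy", "wz": the turn, a rotation vector about the tool's x, y, z as a fraction of full scale; "dx", "dy", "dz": the shift along the tool's x, y, z as a fraction of full scale; "fingers": the closure, from 0 (fully open) to 1 (shut). In form: [{"wx": .., "wy": .., "wz": .., "dx": .., "dy": .., "dz": .., "fingers": ..}, ...]. A call has 1 to 10 rows; each row shifts and turns the commanded pose from where the row before left it, along the tool's axes as they then stand; what a row does not reach is not made up. Full scale, the value 1, is 0.025 m for a shift and 4 degrees for a turn. A row lasts 1/12 s, in which the tool goes at most 41.7 mm and 7.16 degrees, less where a joint would pass 70% of its speed; a pose out of reach is approached as far as the arm can. A call with a number of a shift or a turn outside -1 to 1 is refused whole. A call with a gripper value outside its range is refused whole. The fingers move at their own pace and stop on an object; "force" is the grip in N (left out, the last holds). Time passes only in rows, so rows that do not move let the fingers close. It gives the time, the measured TCP pose, the force, the opening and the grip force at its end, in the units of the state.
- ctrl.state(): the state, without advancing time (a new reading comes with each control period).
- imaging.read_camera(name): name is "scene" or "top"; returns the picture (480x640x3 uint8, blue, green, red); there is no depth.
- imaging.calibration(name): a dict with "intrinsics" (3x3 intrinsics, pixels), "world_from_camera" (4x4, takes a point from camera to world coordinates). Camera axes: x right, y up, looking along -z (the intrinsics and any distortion apply to the point x, -y, -z); pixel columns grow to the right and rows downward; lengths in m; the calibration is good to about 2 mm. A picture is of the moment at which its call begins. calibration takes no time and is no camera call.
- ctrl.finish_job(): hands the job in; it is judged then, once.
The state is a dict: "t": time; "qpos": joint angles; "joint_vel": joint speeds; "effort": joint torques, N m; "tcp_pos": TCP position; "ee_rot": TCP orientation; "contact_force": force on the tool from outside, world axes, zero at the start; "wrist_torque": the same for the moment, N m; "finger_gap": finger opening in m; "finger_force": force on a finger pad.
Only numpy, scipy, OpenCV 4.12 (cv2) and the standard library are available. Lean on these libraries where they do the work, as an engineer would, in place of code of your own. Each camera call takes 0.05 s, during which the arm holds its last target. There are 200 camera calls.

## Working session

There is one attempt and no reset: what is moved stays moved. The work goes in short steps, Python scripts to look and compute and a tool call to move; the robot and the scene stay as the last step left them, time stands still between calls to the robot, and variables do not carry over. Pictures are saved under pics/ and viewed, at most 10 in all, crops included, and the job is handed in when it is done.

Besides the shell and the picture viewer there is one more tool, called after "Call:" by a JSON object that holds its "op" and its "data". move_arm: Moves the arm, as the interface text tells. Shift numbers are shares of 0.025 m and turn numbers shares of 4 degrees, none past 1 either way. Its arguments: {"type":"object","properties":{"steps":{"type":"array","items":{"type":"object","properties":{"wx":{"type":"number","minimum":-1,"maximum":1},"wy":{"type":"number","minimum":-1,"maximum":1},"wz":{"type":"number","minimum":-1,"maximum":1},"dx":{"type":"number","minimum":-1,"maximum":1},"dy":{"type":"number","minimum":-1,"maximum":1},"dz":{"type":"number","minimum":-1,"maximum":1},"fingers":{"type":"number"}}}},"force":{"type":"number"}},"required":["steps"]}

```bash
mkdir -p pics
python3 - <<'E'
from workcell import ctrl, imaging
import cv2
s=ctrl.state();print(s['t'],s['tcp_pos'],s['ee_rot'],s['finger_gap'])
for n in('top','scene'):
    cv2.imwrite(f'pics/{n}0.png',imaging.read_camera(n));c=imaging.calibration(n);print(c['intrinsics'],c['world_from_camera'],c.keys())
E
```

```text
0.0 [0.26350522 0.56607486 0.23020223] [ 2.16181156e-01  9.76352792e-01 -9.09640239e-04 -3.25847973e-04] 0.08520342766733181
[[481.85592188   0.         317.94557223]
 [  0.         481.85592188 238.13363612]
 [  0.           0.           1.        ]] [[-6.06002210e-02  9.74284011e-01 -2.17021381e-01  2.81611971e-01]
 [-9.98161929e-01 -5.90169029e-02  1.37756413e-02  1.91387369e-02]
 [ 6.13457261e-04  2.17457287e-01  9.76069645e-01  1.16052243e+00]
 [ 0.00000000e+00  0.00000000e+00  0.00000000e+00  1.00000000e+00]] dict_keys(['intrinsics', 'world_from_camera'])
[[464.85475821   0.         317.65769922]
 [  0.         464.85475821 243.94110114]
 [  0.           0.           1.        ]] [[ 0.68554446 -0.51114916  0.51841617  1.01783543]
 [ 0.72797819  0.47272785 -0.49656432 -0.48631456]
 [ 0.00874867  0.71781259  0.69618141  0.69675891]
 [ 0.          0.          0.          1.        ]] dict_keys(['intrinsics', 'world_from_camera'])
```

View pics/top0.png

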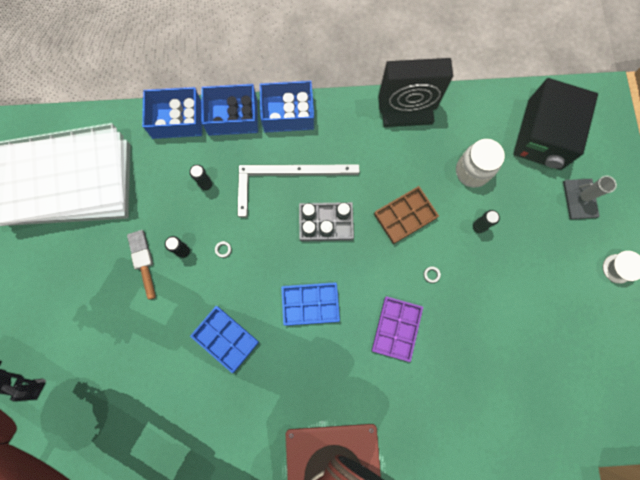

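View pics/scene0.png

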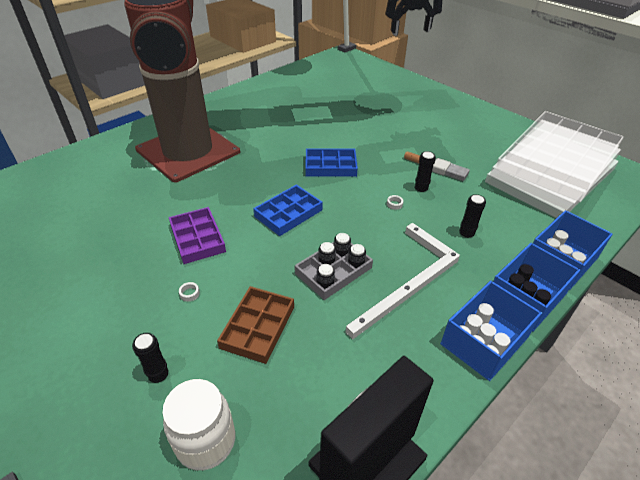

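Top view: the stop's corner is near (245,175), with the long rail running right to (358,170) and the short bar running down to (242,215). Tray-like things are grey (327,222), brown (406,214), blue (311,304), blue (226,340) and purple (398,328). The grey one at (327,222) is meant: it holds four heads and lies inside the L. I'll confirm it in an enlarged crop.

```bash
cat > h.py <<'E'
from workcell import ctrl, imaging
import cv2, numpy as np
def cast(n,uv,z):
    c=imaging.calibration(n);K=c['intrinsics'];T=c['world_from_camera']
    uv=np.atleast_2d(uv).astype(float)
    d=np.c_[(uv[:,0]-K[0,2])/K[0,0],-(uv[:,1]-K[1,2])/K[1,1],-np.ones(len(uv))]@T[:3,:3].T
    return T[:3,3]+d*((z-T[2,3])/d[:,2])[:,None]
def proj(n,P):
    c=imaging.calibration(n);K=c['intrinsics'];T=c['world_from_camera']
    p=(np.atleast_2d(P)-T[:3,3])@T[:3,:3]
    return np.c_[K[0,0]*p[:,0]/-p[:,2]+K[0,2],K[1,1]*-p[:,1]/-p[:,2]+K[1,2]]
def grey(im,lo,hi,smax=40):
    h=cv2.cvtColor(im,cv2.COLOR_BGR2HSV)
    return cv2.inRange(h,(0,0,lo),(180,smax,hi))
E
python3 - <<'E'
from h import *
im=cv2.imread('pics/top0.png')
h=cv2.cvtColor(im,cv2.COLOR_BGR2HSV)
for p in[(243,190),(300,170),(270,170),(318,240),(345,225),(306,222),(327,207),(327,239),(301,230),(270,200)]: print(p,h[p[1],p[0]])
ng=cv2.bitwise_not(cv2.inRange(h,(40,60,0),(100,255,255)))
ct,_=cv2.findContours(ng,cv2.RETR_EXTERNAL,cv2.CHAIN_APPROX_NONE)
for c in ct:
    x,y,w,hh=cv2.boundingRect(c)
    if 225<x<310 and 155<y<250 and cv2.contourArea(c)>300:
        ap=cv2.approxPolyDP(c,4,True)[:,0]; print((x,y,w,hh),ap.tolist(),cv2.minAreaRect(c))
        print(cast('top',ap,.02).round(4)[:,:2].tolist())
crop=im[155:255,230:365]
cv2.imwrite('pics/crop0.png',cv2.resize(crop,None,fx=5.8,fy=5.8,interpolation=cv2.INTER_CUBIC))
E
```

```text
(243, 190) [ 30   3 251]
(300, 170) [ 30   7 231]
(270, 170) [ 23   4 249]
(318, 240) [72 31 82]
(345, 225) [ 40   5 151]
(306, 222) [ 30   6 251]
(327, 207) [ 60   3 101]
(327, 239) [68 11 97]
(301, 230) [ 70   6 128]
(270, 200) [ 73  95 167]
(299, 202, 55, 39) [[299, 203], [300, 240], [353, 238], [352, 202]] ((326.0, 221.0), (38.0, 54.0), 90.0)
[[0.6266, 0.0443], [0.5332, 0.0467], [0.5304, -0.0818], [0.6213, -0.0863]]
(237, 164, 123, 54) [[359, 165], [239, 165], [237, 215], [247, 215], [249, 175], [358, 174]] ((297.99871826171875, 189.93270874023438), (52.124977111816406, 122.93879699707031), 88.8982925415039)
[[0.7167, -0.1112], [0.7349, 0.1894], [0.6052, 0.1976], [0.6037, 0.1731], [0.7069, 0.1651], [0.6931, -0.1068]]
```

View pics/crop0.png

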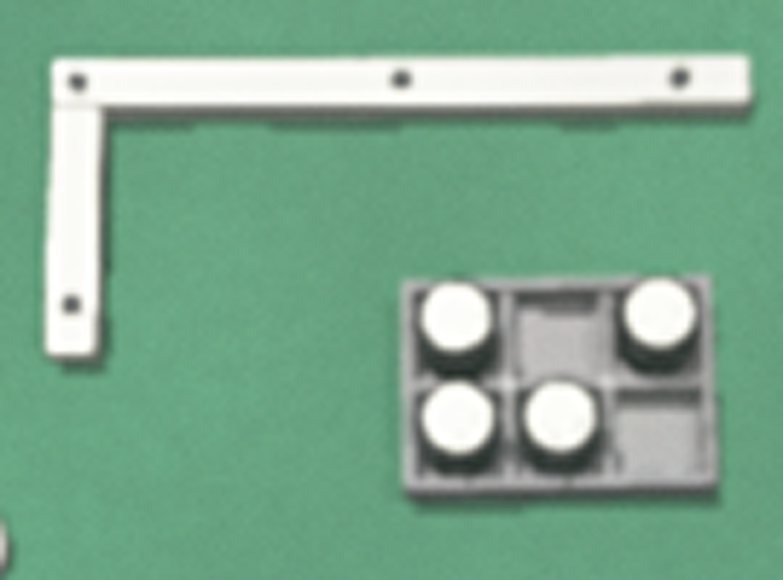

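The crop confirms it: the grey tray has four heads standing in it, with corners at about (299.5,203), (353,202.5), (353.5,239.5) and (300,240) in the top image. It sits right of and nearer than the inner corner, at about (248,174). Next I'll fit the edges at subpixel precision.

```bash
cat >> h.py <<'E'
def edge(ch,axis,rng,a,b,thr,first=True):
    """subpixel threshold crossings scanning a->b (from outside); axis 'v': along rows for columns in rng"""
    out=[]
    for k in rng:
        idx=np.arange(a,b,1 if b>a else -1)
        v=(ch[idx,k] if axis=='v' else ch[k,idx]).astype(float)-thr
        j=np.where(v[:-1]*v[1:]<0)[0]
        if len(j)==0: continue
        j=j[0]; p=idx[j]+(idx[j+1]-idx[j])*v[j]/(v[j]-v[j+1])
        out.append((k,p) if axis=='v' else (p,k))
    return np.array(out)
def line(P):
    P=np.float32(P[:,:2]); vx,vy,x,y=cv2.fitLine(P,cv2.DIST_HUBER,0,1e-4,1e-4).ravel()
    res=np.abs((P-[x,y])@[-vy,vx]); return np.array([x,y]),np.array([vx,vy]),res.std()
def meet(l,m):
    t=np.linalg.solve(np.c_[l[1],-m[1]],m[0]-l[0]);return l[0]+t[0]*l[1]
ang=lambda l:np.degrees(np.arctan2(l[1][1],l[1][0]))
E
python3 - <<'E'
from h import *
im=cv2.imread('pics/top0.png');hsv=cv2.cvtColor(im,cv2.COLOR_BGR2HSV);S=hsv[...,1];V=hsv[...,2]
f=lambda n,*a,z:(lambda P:(print(n,len(P)),line(cast('top',P,z)))[1])(edge(*a))
ro=f('rail outer',S,'v',range(255,350),160,172,50,z=.02)
so=f('short outer',S,'h',range(182,210),232,244,50,z=.02)
ri=f('rail inner',V,'v',range(256,350),170,180,205,z=.02)
si=f('short inner',S,'h',range(182,208),256,243,50,z=.0)
tf=f('tray far',S,'v',range(304,350),197,207,50,z=.025)
tl=f('tray left',S,'h',range(207,236),294,304,50,z=.025)
tr=f('tray right',S,'h',range(207,236),359,348,50,z=.025)
tn=f('tray near bottom',S,'v',range(304,350),246,234,50,z=0.)
for n,l in dict(ro=ro,so=so,ri=ri,si=si,tf=tf,tl=tl,tr=tr,tn=tn).items(): print(n,l[0].round(4),round(ang(l),2),l[2].round(4))
print('outer corner',meet(ro,so),'inner',meet(ri,si))
print('tray corners fl fr nl nr',meet(tf,tl),meet(tf,tr),meet(tn,tl),meet(tn,tr))
E
```

```text
rail outer 90
short outer 25
rail inner 94
short inner 26
tray far 44
tray left 29
tray right 29
tray near bottom 44
ro [0.7277 0.0317] 86.92 1e-04
so [0.6564 0.1955] -3.0 1e-04
ri [0.7074 0.0593] 86.61 0.0004
si [0.6678 0.1727] -2.42 1e-04
tf [ 0.6235 -0.0143] 87.74 0.0002
tl [0.5809 0.0475] -2.35 1e-04
tr [ 0.5755 -0.0848] -1.96 1e-04
tn [ 0.5336 -0.0089] 87.74 1e-04
outer corner [0.7363132 0.1913061] inner [0.7140349  0.17078415]
tray corners fl fr nl nr [0.6258505  0.04561726] [ 0.6206354  -0.08632403] [0.5358736  0.04931365] [ 0.5306435  -0.08325023]
```

Call:
{"op": "move_arm", "data": {"steps": [{"dx": -1, "dy": -0.96, "fingers": 0.4}, {"dx": -1, "dy": -0.96, "fingers": 0.4}, {"dx": -1, "dy": -0.96, "fingers": 0.4}, {"dx": -1, "dy": -0.96, "fingers": 0.4}, {"dx": -1, "dy": -0.96, "fingers": 0.4}, {"dx": -1, "dy": -0.96, "fingers": 0.4}, {"dx": -1, "dy": -0.96, "fingers": 0.4}, {"dx": -1, "dy": -0.96, "fingers": 0.4}, {"dx": -1, "dy": -0.96, "fingers": 0.4}, {"dx": -1, "dy": -0.96, "fingers": 0.4}]}}

```text
validation failed for argument at $.st...
```

Call:
{"op": "move_arm", "data": {"steps": [{"dx": -1, "dy": -0.96, "fingers": 0.4}, {"dx": -1, "dy": -0.96, "fingers": 0.4}, {"dx": -1, "dy": -0.96, "fingers": 0.4}, {"dx": -1, "dy": -0.96, "fingers": 0.4}, {"dx": -1, "dy": -0.96, "fingers": 0.4}, {"dx": -1, "dy": -0.96, "fingers": 0.4}, {"dx": -1, "dy": -0.96, "fingers": 0.4}, {"dx": -1, "dy": -0.96, "fingers": 0.4}, {"wz": -1}, {"wz": -1}]}}

```text
validation failed for argument at $.st...
```

Call:
{"op": "move_arm", "data": {"steps": [{"wz": -1}, {"wz": -1}, {"wz": -1}, {"wz": -0.5}, {}]}}

```text
validation failed for argument at $.st...
```

Call:
{"op": "move_arm", "data": {"steps": [{"wx": 0, "wy": 0, "wz": 0, "dx": -1, "dy": -0.96, "dz": 0, "fingers": 0.4}]}}

```text
t: 0.18
tcp_pos: [0.2745, 0.5369, 0.2301]
ee_rot: [0.215, 0.977, 0.0, -0.001]
contact_force: [0.5, -0.6, 0.7]
finger_gap: 0.0755
finger_force: 0.0
```

All fields are required.

Call:
{"op": "move_arm", "data": {"steps": [{"wx": 0, "wy": 0, "wz": 0, "dx": -1, "dy": -0.96, "dz": 0, "fingers": 0.4}, {"wx": 0, "wy": 0, "wz": 0, "dx": -1, "dy": -0.96, "dz": 0, "fingers": 0.4}, {"wx": 0, "wy": 0, "wz": 0, "dx": -1, "dy": -0.96, "dz": 0, "fingers": 0.4}, {"wx": 0, "wy": 0, "wz": 0, "dx": -1, "dy": -0.96, "dz": 0, "fingers": 0.4}, {"wx": 0, "wy": 0, "wz": 0, "dx": -1, "dy": -0.96, "dz": 0, "fingers": 0.4}, {"wx": 0, "wy": 0, "wz": 0, "dx": -1, "dy": -0.96, "dz": 0, "fingers": 0.4}, {"wx": 0, "wy": 0, "wz": 0, "dx": -1, "dy": -0.96, "dz": 0, "fingers": 0.4}, {"wx": 0, "wy": 0, "wz": 0, "dx": -1, "dy": -0.96, "dz": 0, "fingers": 0.4}, {"wx": 0, "wy": 0, "wz": 0, "dx": -1, "dy": -0.96, "dz": 0, "fingers": 0.4}, {"wx": 0, "wy": 0, "wz": 0, "dx": -1, "dy": -0.96, "dz": 0, "fingers": 0.4}]}}

```text
t: 1.02
tcp_pos: [0.4017, 0.2095, 0.231]
ee_rot: [0.216, 0.976, -0.0, -0.0]
contact_force: [-0.3, -0.5, -0.9]
finger_gap: 0.0515
finger_force: 0.0
```

Call:
{"op": "move_arm", "data": {"steps": [{"wx": 0, "wy": 0, "wz": 0, "dx": -1, "dy": -0.96, "dz": 0, "fingers": 0.4}, {"wx": 0, "wy": 0, "wz": 0, "dx": -1, "dy": -0.96, "dz": 0, "fingers": 0.4}, {"wx": 0, "wy": 0, "wz": 0, "dx": -1, "dy": -0.96, "dz": 0, "fingers": 0.4}, {"wx": 0, "wy": 0, "wz": 0, "dx": -1, "dy": -0.96, "dz": 0, "fingers": 0.4}, {"wx": 0, "wy": 0, "wz": 0, "dx": -1, "dy": -0.96, "dz": 0, "fingers": 0.4}, {"wx": 0, "wy": 0, "wz": 0, "dx": -1, "dy": -0.96, "dz": 0, "fingers": 0.4}, {"wx": 0, "wy": 0, "wz": 0, "dx": -1, "dy": -0.96, "dz": 0, "fingers": 0.4}]}}

```text
t: 1.6
tcp_pos: [0.4894, -0.0167, 0.231]
ee_rot: [0.216, 0.976, 0.0, -0.0]
contact_force: [0.2, 1.1, 0.0]
finger_gap: 0.0512
finger_force: 0.0
```

Call:
{"op": "move_arm", "data": {"steps": [{"wx": 0, "wy": 0, "wz": -1, "dx": 0, "dy": 0, "dz": 0, "fingers": 0.4}, {"wx": 0, "wy": 0, "wz": -1, "dx": 0, "dy": 0, "dz": 0, "fingers": 0.4}, {"wx": 0, "wy": 0, "wz": -1, "dx": 0, "dy": 0, "dz": 0, "fingers": 0.4}, {"wx": 0, "wy": 0, "wz": -1, "dx": 0, "dy": 0, "dz": 0, "fingers": 0.4}, {"wx": 0, "wy": 0, "wz": -1, "dx": 0, "dy": 0, "dz": 0, "fingers": 0.4}, {"wx": 0, "wy": 0, "wz": -0.5, "dx": 0, "dy": 0, "dz": 0, "fingers": 0.4}, {"wx": 0, "wy": 0, "wz": 0, "dx": 0, "dy": 0, "dz": 0, "fingers": 0.4}]}}

```text
t: 2.18
tcp_pos: [0.4891, -0.015, 0.2309]
ee_rot: [0.025, 1.0, 0.0, -0.0]
contact_force: [0.4, 0.1, 0.0]
finger_gap: 0.0514
finger_force: 0.0
```

Call:
{"op": "move_arm", "data": {"steps": [{"wx": 0, "wy": -1, "wz": 0, "dx": 0, "dy": 0, "dz": 0, "fingers": 0.4}, {"wx": 0, "wy": -1, "wz": 0, "dx": 0, "dy": 0, "dz": 0, "fingers": 0.4}, {"wx": 0, "wy": 0, "wz": 0, "dx": 0.14, "dy": 0, "dz": 0.99, "fingers": 0.4}, {"wx": 0, "wy": 0, "wz": 0, "dx": 0.14, "dy": 0, "dz": 0.99, "fingers": 0.4}, {"wx": 0, "wy": 0, "wz": 0, "dx": 0.14, "dy": 0, "dz": 0.99, "fingers": 0.4}, {"wx": 0, "wy": 0, "wz": 0, "dx": 0.14, "dy": 0, "dz": 0.99, "fingers": 0.4}, {"wx": 0, "wy": 0, "wz": 0, "dx": 0.14, "dy": 0, "dz": 0.99, "fingers": 0.4}, {"wx": 0, "wy": 0, "wz": 0, "dx": 0.14, "dy": 0, "dz": 0.99, "fingers": 0.4}, {"wx": 0, "wy": 0, "wz": 0, "dx": 0.14, "dy": 0, "dz": 0.99, "fingers": 0.4}, {"wx": 0, "wy": 0, "wz": 0, "dx": 0, "dy": 0, "dz": 0, "fingers": 0.4}]}}

```text
t: 3.02
tcp_pos: [0.4847, -0.0141, 0.051]
ee_rot: [0.027, 0.998, -0.001, 0.065]
contact_force: [-0.9, 0.6, 0.4]
finger_gap: 0.0508
finger_force: 0.0
```

Call:
{"op": "move_arm", "data": {"steps": [{"wx": 0, "wy": 0, "wz": 0, "dx": 0.14, "dy": 0, "dz": 0.9, "fingers": 0.4}, {"wx": 0, "wy": 0, "wz": 0, "dx": 0.12, "dy": 0, "dz": 0.85, "fingers": 0.4}, {"wx": 0, "wy": 0, "wz": 0, "dx": 0, "dy": 0, "dz": 0, "fingers": 0.4}]}}

```text
t: 3.27
tcp_pos: [0.4863, -0.0145, 0.0095]
ee_rot: [0.026, 0.997, -0.001, 0.067]
contact_force: [-1.5, 0.8, -0.5]
finger_gap: 0.0512
finger_force: 0.0
```

Run:
```python
from h import *
a=imaging.read_camera('scene');b=imaging.read_camera('top')
ca=cv2.resize(a[160:340,240:440],(660,594));cb=b[140:300,220:380]
cv2.imwrite('pics/s1.png',ca)
```

```text
(no output)
```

View pics/s1.png

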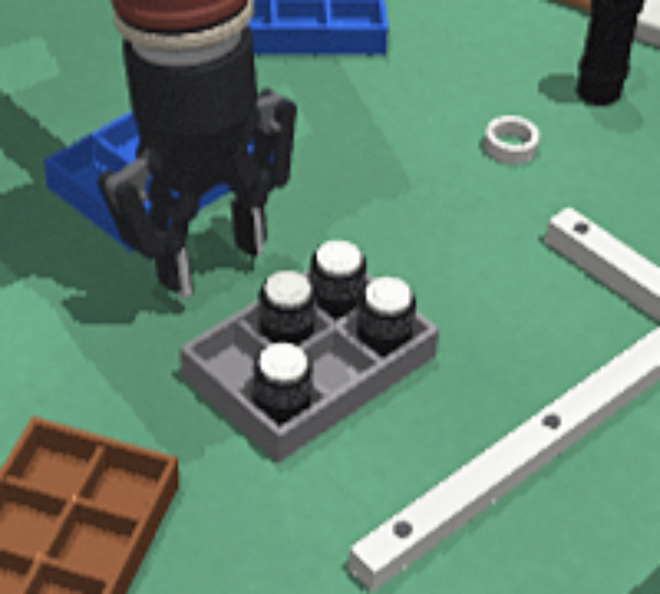

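The scene crop shows both fingertips at about crop (185,293) and (255,255), just in front of the tray's near wall and leaning away from the heads. I'll push towards the rail.

Call:
{"op": "move_arm", "data": {"steps": [{"wx": 0, "wy": 0, "wz": 0, "dx": -0.38, "dy": 0, "dz": 0.2, "fingers": 0.4}, {"wx": 0, "wy": 0, "wz": 0, "dx": -0.4, "dy": 0, "dz": 0.054, "fingers": 0.4}, {"wx": 0, "wy": 0, "wz": 0, "dx": -0.3, "dy": 0, "dz": 0.04, "fingers": 0.4}, {"wx": 0, "wy": 0, "wz": 0, "dx": -0.2, "dy": 0, "dz": 0.027, "fingers": 0.4}, {"wx": 0, "wy": 0, "wz": 0, "dx": -0.25, "dy": 0, "dz": 0.033, "fingers": 0.4}, {"wx": 0, "wy": 0, "wz": 0, "dx": -0.3, "dy": 0, "dz": 0.04, "fingers": 0.4}, {"wx": 0, "wy": 0, "wz": 0, "dx": -0.3, "dy": 0, "dz": 0.04, "fingers": 0.4}, {"wx": 0, "wy": 0, "wz": 0, "dx": -0.3, "dy": 0, "dz": 0.04, "fingers": 0.4}, {"wx": 0, "wy": 0, "wz": 0, "dx": -0.3, "dy": 0, "dz": 0.04, "fingers": 0.4}, {"wx": 0, "wy": 0, "wz": 0, "dx": 0, "dy": 0, "dz": 0, "fingers": 0.4}]}}

```text
t: 4.2
tcp_pos: [0.5595, -0.0187, 0.0098]
ee_rot: [0.026, 0.997, -0.002, 0.07]
contact_force: [1.0, 0.5, 0.2]
finger_gap: 0.0511
finger_force: 0.0
```

```bash
cat > m.py <<'E'
from h import *
import sys
im=imaging.read_camera('top');S=cv2.cvtColor(im,cv2.COLOR_BGR2HSV)[...,1]
# coarse tray: grey mid-value blob
h=cv2.cvtColor(im,cv2.COLOR_BGR2HSV);print(ctrl.state()['t'])
m=grey(im,85,190,25);m[:160]=0;m[252:]=0;m[:,:236]=0;m[:,372:]=0
m=cv2.morphologyEx(m,cv2.MORPH_OPEN,np.ones((2,2)))
n,l,st,_=cv2.connectedComponentsWithStats(m);k=[i for i in range(1,n) if st[i,4]>15]
print(st[k].tolist())
cv2.imwrite(f'pics/{sys.argv[1]}.png',cv2.resize(im[150:260,225:370],None,fx=5.4,fy=5.4,interpolation=cv2.INTER_CUBIC))
E
python3 m.py t1
```

```text
4.25
[[248, 174, 67, 3, 136], [328, 174, 13, 2, 26]]
```

View pics/t1.png

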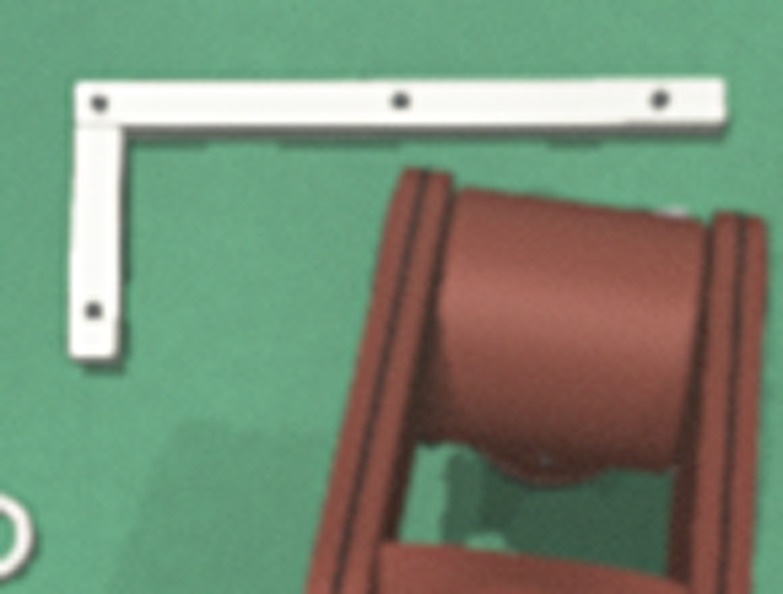

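The arm hides the tray in the top view, so I'll continue towards the rail and watch the force.

Call:
{"op": "move_arm", "data": {"steps": [{"wx": 0, "wy": 0, "wz": 0, "dx": -0.25, "dy": 0, "dz": 0.05, "fingers": 0.4}, {"wx": 0, "wy": 0, "wz": 0, "dx": -0.25, "dy": 0, "dz": 0.05, "fingers": 0.4}, {"wx": 0, "wy": 0, "wz": 0, "dx": -0.25, "dy": 0, "dz": 0.04, "fingers": 0.4}, {"wx": 0, "wy": 0, "wz": 0, "dx": -0.25, "dy": 0, "dz": 0.035, "fingers": 0.4}, {"wx": 0, "wy": 0, "wz": 0, "dx": -0.15, "dy": 0, "dz": 0.02, "fingers": 0.4}]}}

```text
t: 4.67
tcp_pos: [0.587, -0.02, 0.008]
ee_rot: [0.026, 0.997, -0.002, 0.069]
contact_force: [-3.5, 0.1, 0.4]
finger_gap: 0.0512
finger_force: 1.6
```

Run:
```python
from h import *
a=imaging.read_camera('scene');cv2.imwrite('pics/s2.png',cv2.resize(a[180:340,290:470],None,fx=3.7,fy=3.7,interpolation=cv2.INTER_CUBIC))
```

```text
(no output)
```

View pics/s2.png

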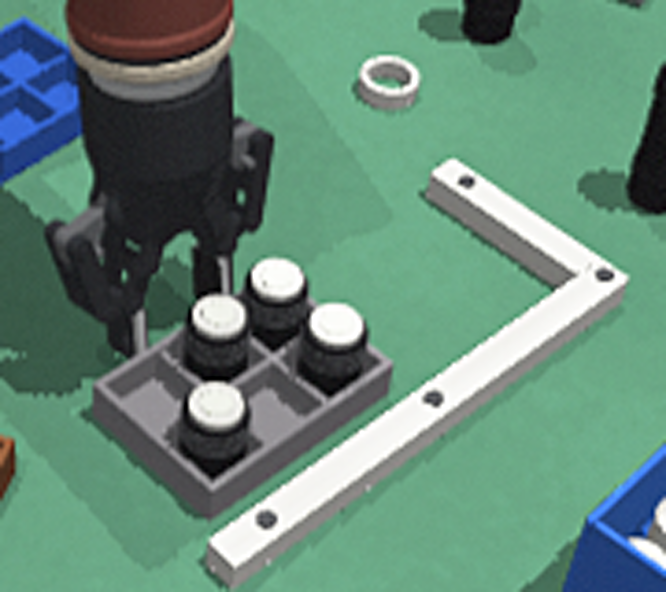

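The scene crop shows the tray's far side parallel to the rail with a gap of a centimetre or so, and the heads upright. I'll close that gap slowly.

Call:
{"op": "move_arm", "data": {"steps": [{"wx": 0, "wy": 0, "wz": 0, "dx": -0.12, "dy": 0, "dz": 0.016, "fingers": 0.4}, {"wx": 0, "wy": 0, "wz": 0, "dx": -0.12, "dy": 0, "dz": 0.016, "fingers": 0.4}, {"wx": 0, "wy": 0, "wz": 0, "dx": -0.12, "dy": 0, "dz": 0.016, "fingers": 0.4}, {"wx": 0, "wy": 0, "wz": 0, "dx": -0.1, "dy": 0, "dz": 0.013, "fingers": 0.4}]}}

```text
t: 5.05
tcp_pos: [0.5983, -0.0206, 0.0079]
ee_rot: [0.026, 0.997, -0.002, 0.069]
contact_force: [-3.4, -0.3, 1.5]
finger_gap: 0.0513
finger_force: 2.0
```

Call:
{"op": "move_arm", "data": {"steps": [{"wx": 0, "wy": 0, "wz": 0, "dx": -0.08, "dy": 0, "dz": 0.011, "fingers": 0.4}, {"wx": 0, "wy": 0, "wz": 0, "dx": 0, "dy": 0, "dz": 0, "fingers": 0.4}]}}

```text
t: 5.22
tcp_pos: [0.6011, -0.0208, 0.008]
ee_rot: [0.026, 0.997, -0.002, 0.07]
contact_force: [-0.6, 0.7, -1.0]
finger_gap: 0.0511
finger_force: 0.7
```

Not yet against the rail, so I'll use small steps.

Call:
{"op": "move_arm", "data": {"steps": [{"wx": 0, "wy": 0, "wz": 0, "dx": -0.08, "dy": 0, "dz": 0.011, "fingers": 0.4}, {"wx": 0, "wy": 0, "wz": 0, "dx": -0.06, "dy": 0, "dz": 0.008, "fingers": 0.4}, {"wx": 0, "wy": 0, "wz": 0, "dx": 0, "dy": 0, "dz": 0, "fingers": 0.4}]}}

```text
t: 5.47
tcp_pos: [0.604, -0.0208, 0.0079]
ee_rot: [0.026, 0.997, -0.002, 0.069]
contact_force: [-6.3, 1.7, 2.2]
finger_gap: 0.0517
finger_force: 2.5
```

Call:
{"op": "move_arm", "data": {"steps": [{"wx": 0, "wy": 0, "wz": 0, "dx": -0.06, "dy": 0, "dz": 0.008, "fingers": 0.4}, {"wx": 0, "wy": 0, "wz": 0, "dx": 0, "dy": 0, "dz": 0, "fingers": 0.4}]}}

```text
t: 5.63
tcp_pos: [0.6041, -0.0208, 0.0079]
ee_rot: [0.026, 0.997, -0.002, 0.068]
contact_force: [-11.1, 0.8, 7.2]
finger_gap: 0.0514
finger_force: 5.7
```

The force rose to 11 N at x = 0.604, so the tray is against the rail. I'll back off, lift and turn for the push along the rail.

Call:
{"op": "move_arm", "data": {"steps": [{"wx": 0, "wy": 0, "wz": 0, "dx": 0.5, "dy": 0, "dz": -0.07, "fingers": 0.5}, {"wx": 0, "wy": 0, "wz": 0, "dx": 0.8, "dy": 0, "dz": -0.11, "fingers": 0.5}, {"wx": 0, "wy": 0, "wz": 0, "dx": 0, "dy": 0, "dz": -1, "fingers": 0.5}, {"wx": 0, "wy": 0, "wz": 0, "dx": 0, "dy": 0, "dz": -1, "fingers": 0.5}, {"wx": 0, "wy": 0, "wz": 0, "dx": 0, "dy": 0, "dz": -1, "fingers": 0.5}, {"wx": 0, "wy": 0, "wz": 0, "dx": 0, "dy": 0, "dz": -1, "fingers": 0.5}, {"wx": 0, "wy": 1, "wz": 0, "dx": 0, "dy": 0, "dz": -1, "fingers": 0.5}, {"wx": 0, "wy": 1, "wz": 0, "dx": 0, "dy": 0, "dz": 0, "fingers": 0.5}, {"wx": 0, "wy": 0, "wz": 1, "dx": 0, "dy": 0, "dz": 0, "fingers": 0.5}, {"wx": 0, "wy": 0, "wz": 1, "dx": 0, "dy": 0, "dz": 0, "fingers": 0.5}]}}

```text
t: 6.47
tcp_pos: [0.5582, -0.0188, 0.1335]
ee_rot: [0.097, 0.995, -0.0, 0.002]
contact_force: [0.1, 0.8, -0.0]
finger_gap: 0.043
finger_force: 0.0
```

Call:
{"op": "move_arm", "data": {"steps": [{"wx": 0, "wy": 0, "wz": 1, "dx": 0, "dy": 0, "dz": 0, "fingers": 0.5}, {"wx": 0, "wy": 0, "wz": 1, "dx": 0, "dy": 0, "dz": 0, "fingers": 0.5}, {"wx": 0, "wy": 0, "wz": 1, "dx": 0, "dy": 0, "dz": 0, "fingers": 0.5}, {"wx": 0, "wy": 0, "wz": 1, "dx": 0, "dy": 0, "dz": 0, "fingers": 0.5}, {"wx": 0, "wy": 0, "wz": 1, "dx": 0, "dy": 0, "dz": 0, "fingers": 0.5}, {"wx": 0, "wy": 0, "wz": 1, "dx": 0, "dy": 0, "dz": 0, "fingers": 0.5}, {"wx": 0, "wy": 0, "wz": 1, "dx": 0, "dy": 0, "dz": 0, "fingers": 0.5}, {"wx": 0, "wy": 0, "wz": 1, "dx": 0, "dy": 0, "dz": 0, "fingers": 0.5}, {"wx": 0, "wy": 0, "wz": 1, "dx": 0, "dy": 0, "dz": 0, "fingers": 0.5}, {"wx": 0, "wy": 0, "wz": 1, "dx": 0, "dy": 0, "dz": 0, "fingers": 0.5}]}}

```text
t: 7.3
tcp_pos: [0.557, -0.0186, 0.1325]
ee_rot: [0.432, 0.902, 0.0, 0.001]
contact_force: [-0.4, -0.1, 0.3]
finger_gap: 0.0427
finger_force: 0.0
```

Call:
{"op": "move_arm", "data": {"steps": [{"wx": 0, "wy": 0, "wz": 1, "dx": 0, "dy": 0, "dz": 0, "fingers": 0.5}, {"wx": 0, "wy": 0, "wz": 1, "dx": 0, "dy": 0, "dz": 0, "fingers": 0.5}, {"wx": 0, "wy": 0, "wz": 1, "dx": 0, "dy": 0, "dz": 0, "fingers": 0.5}, {"wx": 0, "wy": 0, "wz": 1, "dx": 0, "dy": 0, "dz": 0, "fingers": 0.5}, {"wx": 0, "wy": 0, "wz": 1, "dx": 0, "dy": 0, "dz": 0, "fingers": 0.5}, {"wx": 0, "wy": 0, "wz": 1, "dx": 0, "dy": 0, "dz": 0, "fingers": 0.5}, {"wx": 0, "wy": 0, "wz": 1, "dx": 0, "dy": 0, "dz": 0, "fingers": 0.5}, {"wx": 0, "wy": 0, "wz": 1, "dx": 0, "dy": 0, "dz": 0, "fingers": 0.5}, {"wx": 0, "wy": 0, "wz": 1, "dx": 0, "dy": 0, "dz": 0, "fingers": 0.5}, {"wx": 0, "wy": 0, "wz": 1, "dx": 0, "dy": 0, "dz": 0, "fingers": 0.5}]}}

```text
t: 8.13
tcp_pos: [0.557, -0.0186, 0.1325]
ee_rot: [0.714, 0.7, 0.001, 0.001]
contact_force: [-0.1, 0.3, -0.4]
finger_gap: 0.0429
finger_force: 0.0
```

Call:
{"op": "move_arm", "data": {"steps": [{"wx": 0, "wy": 0, "wz": 0.5, "dx": 0, "dy": 0, "dz": 0, "fingers": 0.5}, {"wx": 0, "wy": 0, "wz": 0, "dx": 0, "dy": 0, "dz": 0, "fingers": 0.5}]}}

```text
t: 8.3
tcp_pos: [0.5569, -0.0186, 0.1325]
ee_rot: [0.726, 0.688, 0.001, 0.001]
contact_force: [0.2, 0.7, 0.4]
finger_gap: 0.0424
finger_force: 0.0
```

```bash
cat > m2.py <<'E'
from h import *
from scipy.spatial.transform import Rotation as R
# tray measured in the scene view: overlay of expected outlines is not used; measure from top view if visible
im=imaging.read_camera('top');cv2.imwrite('pics/last_top.png',im)
s=ctrl.state();print(s['t'],s['tcp_pos'].round(4) if hasattr(s['tcp_pos'],'round') else s['tcp_pos'])
print(R.from_quat(s['ee_rot']).as_matrix().round(3))
print(np.array(s['qpos']).round(2),s['finger_gap'])
m=cv2.inRange(cv2.cvtColor(im,cv2.COLOR_BGR2HSV),(5,90,40),(18,255,200)) # brown tray
m[:,:365]=0;m[:180]=0;m[250:]=0;m[:,445:]=0
c=max(cv2.findContours(m,0,2)[0],key=cv2.contourArea)
print('brown',cast('top',cv2.boxPoints(cv2.minAreaRect(c)),.025)[:,:2].round(3).tolist())
E
python3 m2.py
```

```text
8.35 [ 0.5567 -0.0186  0.1324]
[[ 0.051  0.999  0.002]
 [ 0.999 -0.051 -0.   ]
 [-0.     0.002 -1.   ]]
[-0.18  0.15  1.8   0.    1.19 -0.12] 0.04264457016469917
brown [[0.591, -0.136], [0.654, -0.256], [0.571, -0.293], [0.509, -0.175]]
```

Call:
{"op": "move_arm", "data": {"steps": [{"wx": 0, "wy": 0, "wz": 0, "dx": -0.75, "dy": 0.81, "dz": 0, "fingers": 0.5}, {"wx": 0, "wy": 0, "wz": 0, "dx": -0.75, "dy": 0.81, "dz": 0, "fingers": 0.5}, {"wx": 0, "wy": 0, "wz": 0, "dx": -0.75, "dy": 0.81, "dz": 0, "fingers": 0.5}, {"wx": 0, "wy": 0, "wz": 0, "dx": -0.75, "dy": 0.81, "dz": 0, "fingers": 0.5}, {"wx": 0, "wy": 0, "wz": 0, "dx": -0.75, "dy": 0.81, "dz": 0, "fingers": 0.5}, {"wx": 0, "wy": 1, "wz": 0, "dx": 0, "dy": 0, "dz": 0, "fingers": 0.5}, {"wx": 0, "wy": 1, "wz": 0, "dx": 0, "dy": 0, "dz": 0, "fingers": 0.5}, {"wx": 0, "wy": 0, "wz": 0, "dx": 0, "dy": 0, "dz": 0, "fingers": 0.5}]}}

```text
t: 9.02
tcp_pos: [0.6525, -0.12, 0.1315]
ee_rot: [0.724, 0.686, 0.052, -0.048]
contact_force: [-0.3, -0.3, 1.0]
finger_gap: 0.0427
finger_force: 0.0
```

Call:
{"op": "move_arm", "data": {"steps": [{"wx": 0, "wy": 0, "wz": 0, "dx": -0.14, "dy": 0, "dz": 0.99, "fingers": 0.5}, {"wx": 0, "wy": 0, "wz": 0, "dx": -0.14, "dy": 0, "dz": 0.99, "fingers": 0.5}, {"wx": 0, "wy": 0, "wz": 0, "dx": -0.14, "dy": 0, "dz": 0.99, "fingers": 0.5}, {"wx": 0, "wy": 0, "wz": 0, "dx": 0, "dy": 0, "dz": 0, "fingers": 0.5}]}}

```text
t: 9.35
tcp_pos: [0.6481, -0.1157, 0.051]
ee_rot: [0.723, 0.687, 0.048, -0.051]
contact_force: [-0.3, 0.4, -0.7]
finger_gap: 0.0428
finger_force: 0.0
```

Run:
```python
from h import *
s=ctrl.state();print(s['tcp_pos'],s['finger_gap'])
a=imaging.read_camera('scene');cv2.imwrite('pics/s3.png',cv2.resize(a[190:350,270:470],None,fx=3.6,fy=3.6,interpolation=cv2.INTER_CUBIC))
```

```text
[ 0.64813987 -0.11573744  0.05103149] 0.042811873364631034
```

View pics/s3.png

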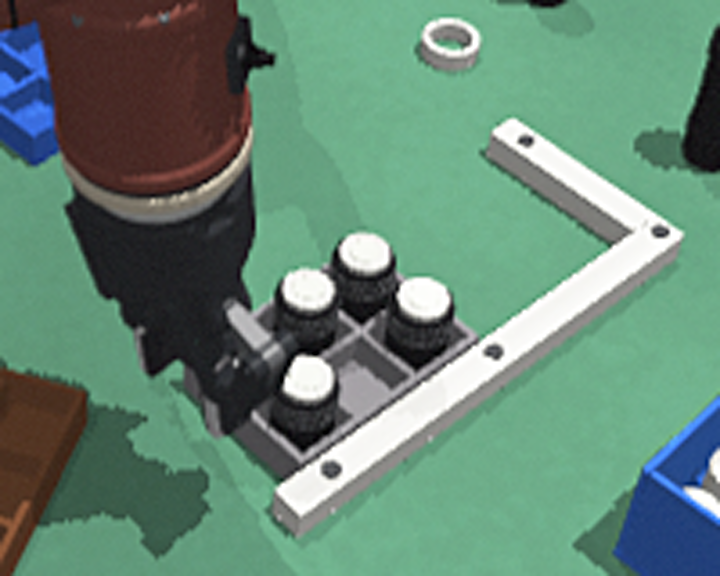

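The crop shows the tray flush to the rail with the gripper to its right and the heads upright. The knuckle looks close to head0 at (307,385), so I'll add a little more tilt, then descend.

Call:
{"op": "move_arm", "data": {"steps": [{"wx": 0, "wy": 1, "wz": 0, "dx": 0, "dy": 0.1, "dz": 0, "fingers": 0.5}, {"wx": 0, "wy": 0, "wz": 0, "dx": -0.2, "dy": 0.1, "dz": 0.86, "fingers": 0.5}, {"wx": 0, "wy": 0, "wz": 0, "dx": -0.2, "dy": 0, "dz": 0.86, "fingers": 0.5}, {"wx": 0, "wy": 0, "wz": 0, "dx": 0, "dy": 0, "dz": 0, "fingers": 0.5}]}}

```text
t: 9.73
tcp_pos: [0.6554, -0.118, 0.0106]
ee_rot: [0.721, 0.685, 0.075, -0.073]
contact_force: [-1.4, 0.2, -1.4]
finger_gap: 0.0427
finger_force: 0.0
```

Call:
{"op": "move_arm", "data": {"steps": [{"wx": 0, "wy": 0, "wz": 0, "dx": 0.3, "dy": 0, "dz": 0.17, "fingers": 0.5}, {"wx": 0, "wy": 0, "wz": 0, "dx": 0.25, "dy": 0, "dz": 0.053, "fingers": 0.5}, {"wx": 0, "wy": 0, "wz": 0, "dx": 0.2, "dy": 0, "dz": 0.043, "fingers": 0.5}, {"wx": 0, "wy": 0, "wz": 0, "dx": 0.25, "dy": 0, "dz": 0.053, "fingers": 0.5}, {"wx": 0, "wy": 0, "wz": 0, "dx": 0.3, "dy": 0, "dz": 0.064, "fingers": 0.5}, {"wx": 0, "wy": 0, "wz": 0, "dx": 0.3, "dy": 0, "dz": 0.064, "fingers": 0.5}, {"wx": 0, "wy": 0, "wz": 0, "dx": 0.3, "dy": 0, "dz": 0.064, "fingers": 0.5}]}}

```text
t: 10.32
tcp_pos: [0.6609, -0.0702, 0.0122]
ee_rot: [0.721, 0.685, 0.076, -0.07]
contact_force: [-0.2, -5.0, 3.2]
finger_gap: 0.0429
finger_force: 2.8
```

Call:
{"op": "move_arm", "data": {"steps": [{"wx": 0, "wy": 0, "wz": 0, "dx": 0.3, "dy": 0, "dz": 0.064, "fingers": 0.5}, {"wx": 0, "wy": 0, "wz": 0, "dx": 0.3, "dy": 0, "dz": 0.064, "fingers": 0.5}, {"wx": 0, "wy": 0, "wz": 0, "dx": 0.3, "dy": 0, "dz": 0.064, "fingers": 0.5}, {"wx": 0, "wy": 0, "wz": 0, "dx": 0.3, "dy": 0, "dz": 0.064, "fingers": 0.5}, {"wx": 0, "wy": 0, "wz": 0, "dx": 0.3, "dy": 0, "dz": 0.064, "fingers": 0.5}]}}

```text
t: 10.73
tcp_pos: [0.663, -0.0317, 0.0122]
ee_rot: [0.721, 0.685, 0.076, -0.07]
contact_force: [-0.2, -4.7, 3.1]
finger_gap: 0.0426
finger_force: 2.6
```

Call:
{"op": "move_arm", "data": {"steps": [{"wx": 0, "wy": 0, "wz": 0, "dx": 0.3, "dy": 0, "dz": 0.09, "fingers": 0.5}, {"wx": 0, "wy": 0, "wz": 0, "dx": 0.3, "dy": 0, "dz": 0.09, "fingers": 0.5}, {"wx": 0, "wy": 0, "wz": 0, "dx": 0.3, "dy": 0, "dz": 0.09, "fingers": 0.5}, {"wx": 0, "wy": 0, "wz": 0, "dx": 0.3, "dy": 0, "dz": 0.064, "fingers": 0.5}, {"wx": 0, "wy": 0, "wz": 0, "dx": 0.3, "dy": 0, "dz": 0.064, "fingers": 0.5}, {"wx": 0, "wy": 0, "wz": 0, "dx": 0.2, "dy": 0, "dz": 0.043, "fingers": 0.5}, {"wx": 0, "wy": 0, "wz": 0, "dx": 0.15, "dy": 0, "dz": 0.03, "fingers": 0.5}, {"wx": 0, "wy": 0, "wz": 0, "dx": 0.1, "dy": 0, "dz": 0.02, "fingers": 0.5}, {"wx": 0, "wy": 0, "wz": 0, "dx": 0.1, "dy": 0, "dz": 0.02, "fingers": 0.5}, {"wx": 0, "wy": 0, "wz": 0, "dx": 0, "dy": 0, "dz": 0, "fingers": 0.5}]}}

```text
t: 11.57
tcp_pos: [0.6663, 0.0211, 0.011]
ee_rot: [0.721, 0.685, 0.077, -0.07]
contact_force: [1.2, -3.4, 3.5]
finger_gap: 0.0427
finger_force: 2.1
```

Call:
{"op": "move_arm", "data": {"steps": [{"wx": 0, "wy": 0, "wz": 0, "dx": 0.1, "dy": 0, "dz": 0.02, "fingers": 0.5}, {"wx": 0, "wy": 0, "wz": 0, "dx": 0.1, "dy": 0, "dz": 0.02, "fingers": 0.5}, {"wx": 0, "wy": 0, "wz": 0, "dx": 0.08, "dy": 0, "dz": 0.016, "fingers": 0.5}, {"wx": 0, "wy": 0, "wz": 0, "dx": 0, "dy": 0, "dz": 0, "fingers": 0.5}]}}

```text
t: 11.9
tcp_pos: [0.6666, 0.0281, 0.0109]
ee_rot: [0.721, 0.685, 0.077, -0.07]
contact_force: [0.1, -5.8, 3.9]
finger_gap: 0.0429
finger_force: 2.4
```

Call:
{"op": "move_arm", "data": {"steps": [{"wx": 0, "wy": 0, "wz": 0, "dx": 0.08, "dy": 0, "dz": 0.016, "fingers": 0.5}, {"wx": 0, "wy": 0, "wz": 0, "dx": 0, "dy": 0, "dz": 0, "fingers": 0.5}]}}

```text
t: 12.07
tcp_pos: [0.6667, 0.0301, 0.0108]
ee_rot: [0.721, 0.685, 0.077, -0.07]
contact_force: [0.5, -5.1, 4.3]
finger_gap: 0.0428
finger_force: 2.5
```

Call:
{"op": "move_arm", "data": {"steps": [{"wx": 0, "wy": 0, "wz": 0, "dx": 0.08, "dy": 0, "dz": 0.016, "fingers": 0.5}, {"wx": 0, "wy": 0, "wz": 0, "dx": 0, "dy": 0, "dz": 0, "fingers": 0.5}]}}

```text
t: 12.23
tcp_pos: [0.6667, 0.032, 0.0108]
ee_rot: [0.721, 0.685, 0.077, -0.07]
contact_force: [-1.4, -6.0, 4.3]
finger_gap: 0.0428
finger_force: 2.7
```

Call:
{"op": "move_arm", "data": {"steps": [{"wx": 0, "wy": 0, "wz": 0, "dx": 0.08, "dy": 0, "dz": 0.016, "fingers": 0.5}, {"wx": 0, "wy": 0, "wz": 0, "dx": 0, "dy": 0, "dz": 0, "fingers": 0.5}]}}

```text
t: 12.4
tcp_pos: [0.6668, 0.0322, 0.0108]
ee_rot: [0.721, 0.685, 0.076, -0.069]
contact_force: [-1.3, -11.7, 5.9]
finger_gap: 0.0428
finger_force: 6.0
```

Call:
{"op": "move_arm", "data": {"steps": [{"wx": 0, "wy": 0, "wz": 0, "dx": 0.08, "dy": 0, "dz": 0.016, "fingers": 0.5}, {"wx": 0, "wy": 0, "wz": 0, "dx": 0, "dy": 0, "dz": 0, "fingers": 0.5}]}}

```text
t: 12.57
tcp_pos: [0.6668, 0.0323, 0.0108]
ee_rot: [0.721, 0.685, 0.075, -0.068]
contact_force: [-3.7, -17.6, 6.3]
finger_gap: 0.0426
finger_force: 9.2
```

It has stopped hard at y = 0.0323 with 17 N, so it is on the end stop. I'll retreat and look.

Call:
{"op": "move_arm", "data": {"steps": [{"wx": 0, "wy": 0, "wz": 0, "dx": -0.3, "dy": 0, "dz": -0.064, "fingers": 0.5}, {"wx": 0, "wy": 0, "wz": 0, "dx": -0.8, "dy": 0, "dz": -0.17, "fingers": 0.5}, {"wx": 0, "wy": 0, "wz": 0, "dx": 0, "dy": 0, "dz": -1, "fingers": 0.5}, {"wx": 0, "wy": 0, "wz": 0, "dx": 0, "dy": 0, "dz": -1, "fingers": 0.5}, {"wx": 0, "wy": 0, "wz": 0, "dx": 0, "dy": 0, "dz": -1, "fingers": 0.5}, {"wx": 0, "wy": 0, "wz": 0, "dx": 0, "dy": 0, "dz": -1, "fingers": 0.5}, {"wx": 0, "wy": 0, "wz": 0, "dx": 0, "dy": -1, "dz": -1, "fingers": 0.5}, {"wx": 0, "wy": -1, "wz": -1, "dx": 0, "dy": -1, "dz": 0, "fingers": 0.4}, {"wx": 0, "wy": -1, "wz": -1, "dx": 0, "dy": -1, "dz": 0, "fingers": 0.4}, {"wx": 0, "wy": -1, "wz": -1, "dx": 0, "dy": -1, "dz": 0, "fingers": 0.4}]}}

```text
t: 13.4
tcp_pos: [0.5623, -0.0169, 0.1316]
ee_rot: [0.649, 0.761, 0.007, 0.01]
contact_force: [-0.8, 1.2, -0.0]
finger_gap: 0.0518
finger_force: 0.0
```

Call:
{"op": "move_arm", "data": {"steps": [{"wx": 0, "wy": 0, "wz": -1, "dx": -0.5, "dy": -1, "dz": 0, "fingers": 0.4}, {"wx": 0, "wy": 0, "wz": -1, "dx": -0.5, "dy": -1, "dz": 0, "fingers": 0.4}, {"wx": 0, "wy": 0, "wz": -1, "dx": -0.5, "dy": 0, "dz": 0, "fingers": 0.4}, {"wx": 0, "wy": 0, "wz": -1, "dx": -0.5, "dy": 0, "dz": 0, "fingers": 0.4}, {"wx": 0, "wy": 0, "wz": -1, "dx": -0.5, "dy": 0, "dz": 0, "fingers": 0.4}, {"wx": 0, "wy": 0, "wz": -1, "dx": 0, "dy": 0, "dz": 0, "fingers": 0.4}]}}

```text
t: 13.9
tcp_pos: [0.5325, -0.0872, 0.1304]
ee_rot: [0.476, 0.879, 0.006, 0.011]
contact_force: [-0.8, -0.1, 0.7]
finger_gap: 0.0513
finger_force: 0.0
```

Run:
```python
from h import *
s=ctrl.state();print(s['t'],s['tcp_pos'],s['ee_rot'])
im=imaging.read_camera('top');cv2.imwrite('pics/top3.png',im)
a=imaging.read_camera('scene');cv2.imwrite('pics/scene3.png',a)
p=cv2.resize(im[155:235,230:320],None,fx=4.4,fy=4.4,interpolation=cv2.INTER_CUBIC);q=cv2.resize(a[190:310,350:480],(396,352),interpolation=cv2.INTER_CUBIC)
cv2.imwrite('pics/c3.png',np.hstack([p,q]))
```

```text
13.9 [ 0.53253396 -0.08715345  0.13041453] [0.47639919 0.87914498 0.00568562 0.01075097]
```

View pics/c3.png

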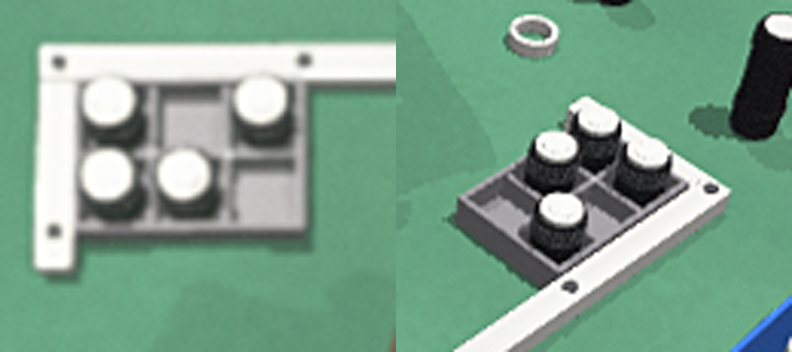

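The top crop shows the tray in the corner, left end on the short stop and far side at the rail, with all four heads upright. I'll measure its angle and gap.

Run:
```python
from h import *
im=cv2.imread('pics/top3.png');hsv=cv2.cvtColor(im,cv2.COLOR_BGR2HSV);S=hsv[...,1]
f=lambda *a,z:line(cast('top',edge(*a),z))
ro=f(S,'v',range(255,350),160,172,50,z=.02)
so=f(S,'h',range(182,210),232,244,50,z=.02)
tn=f(S,'v',range(254,296),220,202,50,z=0.)
tr=f(S,'h',range(178,204),310,294,50,z=.025)
for n,l in dict(ro=ro,so=so,tn=tn,tr=tr).items(): print(n,l[0].round(4),round(ang(l),2),l[2].round(4))
nrm=np.array([-ro[1][1],ro[1][0]]);ns=np.array([-so[1][1],so[1][0]])
print('near-rail outer (exp .110)',abs((tn[0]-ro[0])@nrm),'right-short outer (exp .150)',abs((tr[0]-so[0])@ns))
```

```text
ro [0.7303 0.0796] 86.84 0.0006
so [0.6582 0.1954] -3.18 1e-04
tn [0.6206 0.1113] 86.98 0.0002
tr [0.6636 0.0405] -2.95 0.0
near-rail outer (exp .110) 0.11130598 right-short outer (exp .150) 0.15441678
```

The apparent widths include the same 2 mm edge bleed seen earlier (20+130 reads 22.2+132.2 = 154.4), so the end is home. The rail side is within about 1 mm and 0.15°. I'll make one gentle confirming push towards the rail at the tray's near wall.

Call:
{"op": "move_arm", "data": {"steps": [{"wx": 0, "wy": 0, "wz": -1, "dx": 0, "dy": 0, "dz": 0, "fingers": 0.4}, {"wx": 0, "wy": 0, "wz": -1, "dx": 0, "dy": 0, "dz": 0, "fingers": 0.4}, {"wx": 0, "wy": 0, "wz": -1, "dx": 0, "dy": 0, "dz": 0, "fingers": 0.4}, {"wx": 0, "wy": 0, "wz": -1, "dx": 0, "dy": 0, "dz": 0, "fingers": 0.4}, {"wx": 0, "wy": 0, "wz": -1, "dx": 0, "dy": 0, "dz": 0, "fingers": 0.4}, {"wx": 0, "wy": 0, "wz": -1, "dx": 0, "dy": 0, "dz": 0, "fingers": 0.4}, {"wx": 0, "wy": 0, "wz": -1, "dx": 0, "dy": 0, "dz": 0, "fingers": 0.4}, {"wx": 0, "wy": 0, "wz": -1, "dx": 0, "dy": 0, "dz": 0, "fingers": 0.4}, {"wx": 0, "wy": 0, "wz": -1, "dx": 0, "dy": 0, "dz": 0, "fingers": 0.4}, {"wx": 0, "wy": 0, "wz": -1, "dx": 0, "dy": 0, "dz": 0, "fingers": 0.4}]}}

```text
t: 14.83
tcp_pos: [0.5314, -0.0851, 0.1295]
ee_rot: [0.147, 0.989, 0.002, 0.011]
contact_force: [0.7, -0.0, -0.8]
finger_gap: 0.0512
finger_force: 0.0
```

Call:
{"op": "move_arm", "data": {"steps": [{"wx": 0, "wy": 0, "wz": -1, "dx": 0, "dy": 0, "dz": 0, "fingers": 0.4}, {"wx": 0, "wy": 0, "wz": -1, "dx": 0, "dy": 0, "dz": 0, "fingers": 0.4}, {"wx": 0, "wy": 0, "wz": -1, "dx": 0, "dy": 0, "dz": 0, "fingers": 0.4}, {"wx": 0, "wy": -1, "wz": 0, "dx": -0.1, "dy": 1, "dz": 0, "fingers": 0.4}, {"wx": 0, "wy": -1, "wz": 0, "dx": -0.1, "dy": 1, "dz": 0, "fingers": 0.4}, {"wx": 0, "wy": 0, "wz": 0, "dx": 0, "dy": 1, "dz": 0, "fingers": 0.4}, {"wx": 0, "wy": 0, "wz": 0, "dx": 0, "dy": 1, "dz": 0, "fingers": 0.4}, {"wx": 0, "wy": 0, "wz": 0, "dx": 0, "dy": 1, "dz": 0, "fingers": 0.4}, {"wx": 0, "wy": 0, "wz": 0, "dx": 0, "dy": 1, "dz": 0, "fingers": 0.4}, {"wx": 0, "wy": 0, "wz": 0, "dx": 0, "dy": 0, "dz": 0, "fingers": 0.4}]}}

```text
t: 15.67
tcp_pos: [0.5493, 0.0674, 0.1303]
ee_rot: [0.043, 0.996, -0.001, 0.081]
contact_force: [0.7, -0.4, -0.4]
finger_gap: 0.0511
finger_force: 0.0
```

Run:
```python
from h import *
from scipy.spatial.transform import Rotation as R
s=ctrl.state();M=R.from_quat(s['ee_rot']).as_matrix();print(s['t'],s['tcp_pos'],s['finger_gap']);print(M.round(3))
print('to stage, tool axes /25mm',(M.T@(np.array([.578,.107,.010])-s['tcp_pos'])/.025).round(2))
```

```text
15.6667 [0.5493475  0.06738388 0.13030342] 0.051134639695703386
[[-0.983  0.087  0.161]
 [ 0.086  0.996 -0.009]
 [-0.161  0.005 -0.987]]
to stage, tool axes /25mm [-0.22  1.65  4.92]
```

Call:
{"op": "move_arm", "data": {"steps": [{"wx": 0, "wy": 0, "wz": -0.5, "dx": -0.1, "dy": 0.82, "dz": 0, "fingers": 0.4}, {"wx": 0, "wy": 0, "wz": 0, "dx": -0.1, "dy": 0.82, "dz": 0, "fingers": 0.4}, {"wx": 0, "wy": 0, "wz": 0, "dx": 0, "dy": 0, "dz": 1, "fingers": 0.4}, {"wx": 0, "wy": 0, "wz": 0, "dx": 0, "dy": 0, "dz": 1, "fingers": 0.4}, {"wx": 0, "wy": 0, "wz": 0, "dx": 0, "dy": 0, "dz": 1, "fingers": 0.4}, {"wx": 0, "wy": 0, "wz": 0, "dx": 0.1, "dy": 0, "dz": 1, "fingers": 0.4}, {"wx": 0, "wy": 0, "wz": 0, "dx": 0.1, "dy": 0, "dz": 0.85, "fingers": 0.4}, {"wx": 0, "wy": 0, "wz": 0, "dx": 0, "dy": 0, "dz": 0, "fingers": 0.4}]}}

```text
t: 16.33
tcp_pos: [0.5677, 0.1021, 0.0053]
ee_rot: [0.027, 0.997, -0.004, 0.076]
contact_force: [-1.2, 0.0, -0.5]
finger_gap: 0.051
finger_force: 0.0
```

Call:
{"op": "move_arm", "data": {"steps": [{"wx": 0, "wy": 0, "wz": 0, "dx": -0.4, "dy": 0, "dz": 0, "fingers": 0.4}, {"wx": 0, "wy": 0, "wz": 0, "dx": -0.4, "dy": 0, "dz": 0.05, "fingers": 0.4}, {"wx": 0, "wy": 0, "wz": 0, "dx": -0.4, "dy": 0, "dz": 0.06, "fingers": 0.4}, {"wx": 0, "wy": 0, "wz": 0, "dx": -0.16, "dy": 0, "dz": 0.025, "fingers": 0.4}, {"wx": 0, "wy": 0, "wz": 0, "dx": -0.1, "dy": 0, "dz": 0.015, "fingers": 0.4}, {"wx": 0, "wy": 0, "wz": 0, "dx": 0, "dy": 0, "dz": 0, "fingers": 0.4}]}}

```text
t: 16.83
tcp_pos: [0.6092, 0.1003, 0.0133]
ee_rot: [0.027, 0.996, -0.004, 0.081]
contact_force: [0.1, 0.1, 0.0]
finger_gap: 0.0515
finger_force: 0.0
```

Call:
{"op": "move_arm", "data": {"steps": [{"wx": 0, "wy": 0, "wz": 0, "dx": -0.08, "dy": 0, "dz": 0.012, "fingers": 0.4}, {"wx": 0, "wy": 0, "wz": 0, "dx": -0.06, "dy": 0, "dz": 0.01, "fingers": 0.4}, {"wx": 0, "wy": 0, "wz": 0, "dx": 0, "dy": 0, "dz": 0, "fingers": 0.4}]}}

```text
t: 17.08
tcp_pos: [0.6107, 0.1002, 0.0121]
ee_rot: [0.027, 0.997, -0.004, 0.079]
contact_force: [-5.5, 1.0, 3.9]
finger_gap: 0.0515
finger_force: 2.3
```

Call:
{"op": "move_arm", "data": {"steps": [{"wx": 0, "wy": 0, "wz": 0, "dx": -0.06, "dy": 0, "dz": 0.01, "fingers": 0.4}, {"wx": 0, "wy": 0, "wz": 0, "dx": 0, "dy": 0, "dz": 0, "fingers": 0.4}]}}

```text
t: 17.25
tcp_pos: [0.6108, 0.1002, 0.0116]
ee_rot: [0.027, 0.997, -0.004, 0.078]
contact_force: [-9.3, 0.2, 8.0]
finger_gap: 0.051
finger_force: 4.9
```

Call:
{"op": "move_arm", "data": {"steps": [{"wx": 0, "wy": 0, "wz": 0, "dx": -0.06, "dy": 0, "dz": 0.01, "fingers": 0.4}, {"wx": 0, "wy": 0, "wz": 0, "dx": 0, "dy": 0, "dz": 0, "fingers": 0.4}]}}

```text
t: 17.42
tcp_pos: [0.6109, 0.1003, 0.0112]
ee_rot: [0.026, 0.997, -0.004, 0.076]
contact_force: [-15.2, 0.9, 11.6]
finger_gap: 0.0513
finger_force: 7.5
```

It hit a hard stop at once, so the tray is flush on the rail. I'll retreat clear and do a last check.

Call:
{"op": "move_arm", "data": {"steps": [{"wx": 0, "wy": 0, "wz": 0, "dx": 0.2, "dy": 0, "dz": -0.03, "fingers": 0.4}, {"wx": 0, "wy": 0, "wz": 0, "dx": 0.6, "dy": 0, "dz": -0.1, "fingers": 0.4}, {"wx": 0, "wy": 0, "wz": 0, "dx": 0.8, "dy": 0, "dz": -0.13, "fingers": 0.4}, {"wx": 0, "wy": 0, "wz": 0, "dx": 0, "dy": 0, "dz": -1, "fingers": 0.4}, {"wx": 0, "wy": 0, "wz": 0, "dx": 0, "dy": 0, "dz": -1, "fingers": 0.4}, {"wx": 0, "wy": 0, "wz": 0, "dx": 0, "dy": 0, "dz": -1, "fingers": 0.4}, {"wx": 0, "wy": 0, "wz": 0, "dx": 0, "dy": 0, "dz": -1, "fingers": 0.4}, {"wx": 0, "wy": 0, "wz": 0, "dx": 0.5, "dy": -1, "dz": -1, "fingers": 0.4}, {"wx": 0, "wy": 0, "wz": 0, "dx": 0.5, "dy": -1, "dz": 0, "fingers": 0.4}, {"wx": 0, "wy": 0, "wz": 0, "dx": 0.5, "dy": -1, "dz": 0, "fingers": 0.4}]}}

```text
t: 18.25
tcp_pos: [0.5146, 0.0302, 0.1324]
ee_rot: [0.026, 0.996, -0.004, 0.083]
contact_force: [0.0, -0.1, -0.1]
finger_gap: 0.0511
finger_force: 0.0
```

Call:
{"op": "move_arm", "data": {"steps": [{"wx": 0, "wy": 0, "wz": 0, "dx": 0, "dy": -1, "dz": 0, "fingers": 0.4}, {"wx": 0, "wy": 0, "wz": 0, "dx": 0, "dy": -1, "dz": 0, "fingers": 0.4}, {"wx": 0, "wy": 0, "wz": 0, "dx": 0, "dy": -1, "dz": 0, "fingers": 0.4}, {"wx": 0, "wy": 0, "wz": 0, "dx": 0, "dy": -1, "dz": 0, "fingers": 0.4}, {"wx": 0, "wy": 0, "wz": 0, "dx": 0, "dy": -1, "dz": 0, "fingers": 0.4}, {"wx": 0, "wy": 0, "wz": 0, "dx": 0, "dy": 0, "dz": 0, "fingers": 0.4}, {"wx": 0, "wy": 0, "wz": 0, "dx": 0, "dy": 0, "dz": 0, "fingers": 0.4}]}}

```text
t: 18.83
tcp_pos: [0.5068, -0.0953, 0.1304]
ee_rot: [0.028, 0.996, -0.004, 0.081]
contact_force: [0.8, 0.2, -0.5]
finger_gap: 0.0511
finger_force: 0.0
```

Run:
```python
from h import *
s=ctrl.state();print(s['t'],s['tcp_pos'],s['joint_vel'])
im=imaging.read_camera('top');cv2.imwrite('pics/top4.png',im);S=cv2.cvtColor(im,cv2.COLOR_BGR2HSV)[...,1]
f=lambda *a,z:line(cast('top',edge(*a),z))
so=f(S,'h',range(182,210),232,244,50,z=.02)
tn=f(S,'v',range(254,296),220,202,50,z=0.);tr=f(S,'h',range(178,204),310,294,50,z=.025)
print(ang(so),tn,ang(tn),tr,ang(tr))
```

```text
18.8333 [ 0.50680591 -0.09527138  0.13042684] [ 0.03754774 -0.00166916  0.00766966  0.00441109  0.00564325  0.01015412]
-3.1287217 (array([0.62083346, 0.10844202], dtype=float32), array([0.05305643, 0.99859154], dtype=float32), np.float32(0.00013969591)) 86.95866 (array([0.66539824, 0.04041384], dtype=float32), array([ 0.99860424, -0.05281608], dtype=float32), np.float32(6.472113e-05)) -3.027547
```

View pics/top4.png

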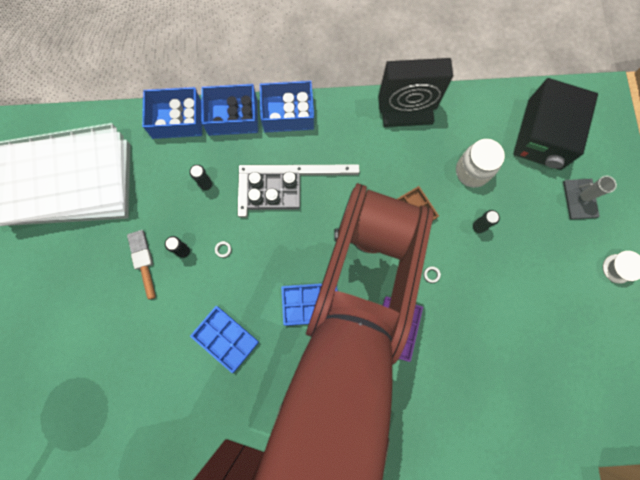

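The tray sits square in the corner, spanning about (247,174) to (300,209). The four heads are upright, the bystanders in view have not moved, and the arm is clear.

```bash
python3 -c "
from workcell import ctrl
print(ctrl.finish_job())"
```

```text
the job is handed in; nothing more can be done
None
```

I pushed the grey tray into the corner of the stop, flush on the long rail and home on the end stop as far as force and camera show, with all four lamp heads upright, and handed it in at about 19 s.

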